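# Steady the tray with three weights, rock the angle gauge to its red mark and hold

## Robot

A 7-joint arm with a two-finger parallel gripper is mounted at the origin on the work surface. World frame = base frame: x ahead of the robot, y to its left, z up, the work surface at z = 0. Lengths are in mm, angles in degrees, forces in N, time in s.
With the tool pointing down it reaches from about 400 to 925 mm from the base axis. Payload 4.1 kg.
Tool frame: the origin (TCP) lies between the finger pads; the fingertips stand 17 mm ahead of it and the grasp point (between the pads) lies 2 mm behind it; z points along the fingers, y is the line along which they close (so a half turn about z gives the same grasp; the last joint's range is limited). The gripper opens to 85 mm and grips with 20 to 120 N. Pads are 22 mm wide; open, the fingers measure 114 mm over their backs; the gripper's body (76 mm by 85 mm) begins 54 mm behind the grasp point. The pads swing forward as they close: fully open they stand 13 mm farther back than shut.
Start: joints at [63.885, 22.827, 2.584, 88.041, -1.071, 69.15, -2.905], TCP at [227.068, -609.082, 248.347] pointing down, gripper open.
Joint ranges: [-161.44, 161.44], [-28.35, 127.94], [-78.24, 83.42], [0, 140.83], [-78.03, 258.03], [13.02, 114.36], [-168.23, 168.23]. Speed limits (degrees/s): [147.25, 147.25, 180, 180, 180, 180, 180].

## Interface

Orientations are given as [roll, pitch, yaw] about the fixed x, y, z axes, in that order (R = Rz(yaw) Ry(pitch) Rx(roll)).
In Python, from plant import robot gives the robot as it stands.
- The arm moves only by the shell command python3 -m creep 'ROWS'. ROWS is text: rows parted by semicolons, each of 7 numbers parted by spaces: the finger opening in m, from 0 to 0.0854, then the shift along the tool's x, y, z in m, then the turn, a rotation vector about the tool's x, y, z in degrees. In form: claw x y z wx wy wz; .... A call has 1 to 12 rows; each row is the pose to reach, as a shift and turn from the pose commanded when the call began, along the tool's axes at that moment; what a row does not reach only later rows make up. A row lasts 1/8 s, in which the tool goes at most 62.5 mm and 10.7 degrees, less where a joint would pass 70% of its speed; a pose out of reach is approached as far as the arm can. A call with a gripper value outside its range is refused whole. The fingers move at their own pace and stop on an object; the grip force is fixed at half the most. Time passes only in rows, so rows that repeat a pose let the fingers close. It gives the time, the measured TCP pose, the force, the opening and the grip force at its end, in the units of the state.
- robot.sense(): the state, without advancing time (a new reading comes with each control period).
- robot.grab_frame(name): name is "scene" or "top" or "wrist"; returns the picture (384x512x3 uint8, blue, green, red); there is no depth.
- robot.calibration(name): a dict with "camera_matrix" (3x3 intrinsics, pixels), "T" (4x4, takes a point from camera to world coordinates). Camera axes: x right, y down, z forward; pixel columns grow to the right and rows downward; lengths in mm; the calibration is good to about 2 mm. A picture is of the moment at which its call begins: read the wrist's pose just before it. calibration takes no time and is no camera call; for the wrist camera it gives the pose at the moment of the call.
- robot.job_done(): hands the job in; it is judged then, once.
The state is a dict: "clock": time; "joint_positions": joint angles; "dq": joint speeds; "joint_efforts": joint torques, N m; "tcp_pos": TCP position; "ee_rot": TCP orientation; "contact_force": force on the tool from outside, world axes, zero at the start; "wrist_torque": the same for the moment, N m; "width": finger opening in mm; "gripper_force": force on a finger pad.
Only numpy, scipy, OpenCV 4.12 (cv2) and the standard library are available. Lean on these libraries where they do the work, as an engineer would, in place of code of your own. Each camera call takes 0.05 s, during which the arm holds its last target. There are 200 camera calls.

## Task

First steady the work tray: stand exactly three of the four steel weights flat on its floor, in the free bay beside the wooden block, and leave the fourth on the bench. Then pick up the angle gauge (yellow grip on top), stand it upright with the middle of its foot on the block's crown and the foot running along the tray's length, and once it stands there rock it over on the crown until its swinging pointer settles on the red mark. Finish while holding it so, gripped, still and with its foot resting lightly on the crown, ready for the slope to be scribed along the foot; do not push the tray, bowl, jar or sherd about.

Things in the scene. Friction and masses are not known exactly. Their poses are not given: they have to be found in the camera images.
- tray: shallow loose wooden work tray, 220 (x) by 340 (y) mm outside, floor 6 mm thick, rim 8 mm thick and 20 mm high; 1.9 kg with its block. Origin: centre of its underside. Its y axis runs along its length; the block stands in the +y half, the free bay for the weights is the -y half
- tray_bay (a point): middle of the free bay, on the tray's floor (6 mm above the bench). The bay is free for 100 mm either way in the tray's x and 72 mm either way in its y
- block: hewn wooden block (display-stand blank) screwed fast in the tray, 80 (x) by 132 (y) by 61 mm high. Origin: under its middle, on the tray's floor; axes as the tray's. Its top is an uneven hump, alike all along x, with corners at (y, z) mm (-54, 34), (-33, 50), (-11, 60), (9, 61), (29, 51.5), (50, 36); the near-level strip from (-11, 60) to (9, 61) is the crown
- block_crown (a point): middle of the crown, y = -1, z = 60.5 mm in the block's frame; axes as the tray's
- gauge: gravity angle gauge, about 0.35 kg, 142 mm high: steel foot bar 36 (x) by 110 (y) by 14 mm, on it a black round housing 98 mm across and 24 mm thick with a white dial, on top a yellow grip. Stands upright on the bench, dial facing +x. Origin: middle of the foot's flat underside; x points out of the dial, y along the foot, z up to the grip
- gauge_grip (a point): point to grip at, in the yellow grip block (24 mm in the gauge's x, 36 mm in its y, from 102 to 142 mm above the foot's underside), 126 mm above the gauge's origin; axes as the gauge's
- pointer (a joint): angle (rad) of the black pointer about the gauge's x axis: 0 towards the grip, positive when its tip leans to the gauge's -y. Free pivot 62 mm above the foot's underside, weighted below: after swinging for about a second it settles pointing straight up in the world (within 0.01 rad), so tilting the gauge by an angle about its own +x makes it read minus that angle
- mark (a joint): angle of the red mark on the dial, same sense as pointer, 0.14 to 0.38 rad; stiff, behind the glass, the robot cannot turn it. The pointer is on the mark when both joints read the same: the gauge then leans over to its own +y side by the mark's angle
- pointer_tip (a point): upper tip of the black pointer, 36 mm from its pivot; its z axis points along the pointer
- mark_tip (a point): middle of the red mark, 37 mm from the pointer's pivot; a wedge 0.12 rad wide; its z axis points outwards along it
- weight1: steel bench weight with blue felt under it, cylinder 42 mm in diameter and 30 mm high, about 0.3 kg; all four are alike. Origin: centre of its underside
- weight2: steel bench weight with blue felt under it, cylinder 42 mm in diameter and 30 mm high, about 0.3 kg; all four are alike. Origin: centre of its underside
- weight3: steel bench weight with blue felt under it, cylinder 42 mm in diameter and 30 mm high, about 0.3 kg; all four are alike. Origin: centre of its underside
- weight4: steel bench weight with blue felt under it, cylinder 42 mm in diameter and 30 mm high, about 0.3 kg; all four are alike. Origin: centre of its underside
- bowl: blue ceramic bowl, 104 mm across, 55 mm high, to be left alone. Origin: centre of its underside
- jar: amber glass jar with white cap, 56 mm across, 75 mm high, to be left alone. Origin: centre of its underside
- sherd: flat terracotta sherd about 63 by 50 mm, 7 mm thick, to be left alone. Origin: under its middle

How it is judged:
By the outcome, as a careful person would: the job done as asked, in the order asked, and still so for the second after the job is handed in, while the arm keeps its last pose, push and grip.
It also fails if it takes over 72 s, if anything falls off the work surface, if the arm or the gripper's body presses on something with over 40 N, if the wrist force passes 120 N, or if a joint passes its speed limit or range.

## Working session

There is one attempt and no reset: what is moved stays moved. The work goes in short steps, Python scripts to look and compute and a shell command to move; the robot and the scene stay as the last step left them, time stands still between calls to the robot, and variables do not carry over. Pictures are saved under pics/ and viewed, at most 11 in all, crops included, and the job is handed in when it is done.

```bash
ls; mkdir -p pics; python3 - <<'E'
from plant import robot
import cv2,numpy as np
s=robot.sense(); print(s['clock'],s['tcp_pos'],s['ee_rot'],s['width'])
for n in('scene','top'):
    im=robot.grab_frame(n); cv2.imwrite(f'pics/{n}0.png',im); c=robot.calibration(n); print(n,np.round(c['camera_matrix'],1).tolist(),np.round(c['T'],3).tolist())
a=cv2.imread('pics/scene0.png');b=cv2.imread('pics/top0.png')
E
```

```text
pics
0.0 [ 226.84848235 -608.49194263  247.26973047] [-1.79888753e+02  6.71128925e-03  2.04494171e+01] 85.14585554368286
scene [[440.8, 0.0, 256.4], [0.0, 440.8, 194.6], [0.0, 0.0, 1.0]] [[0.792, 0.442, -0.422, 966.599], [0.611, -0.562, 0.557, -601.013], [0.009, -0.699, -0.715, 890.188], [0.0, 0.0, 0.0, 1.0]]
top [[489.2, 0.0, 244.3], [0.0, 489.2, 186.4], [0.0, 0.0, 1.0]] [[-0.029, -0.987, 0.161, 291.457], [-0.999, 0.026, -0.023, 10.175], [0.018, -0.161, -0.987, 1233.453], [0.0, 0.0, 0.0, 1.0]]
```

View pics/scene0.png

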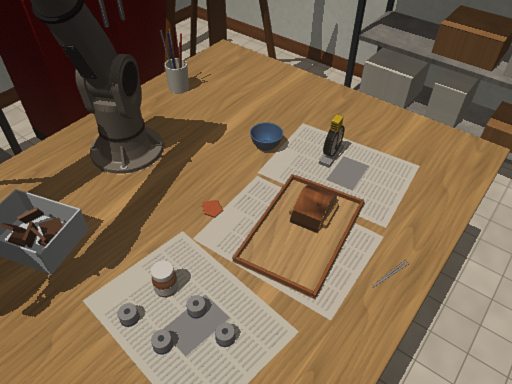

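View pics/top0.png

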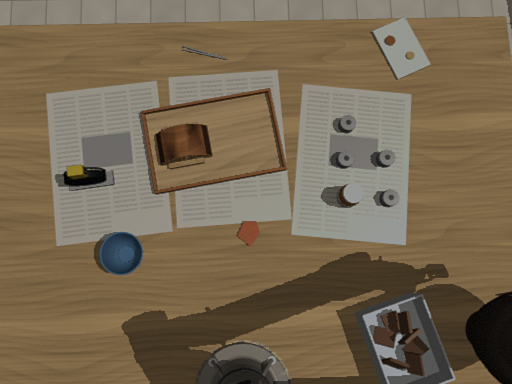

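```bash
cat > h.py <<'E'
from plant import robot
import cv2,numpy as np
from scipy.spatial.transform import Rotation as Ro
def cal(n):
    c=robot.calibration(n); return np.array(c['camera_matrix']),np.array(c['T'])
def ray(c,p):
    K,T=c; d=T[:3,:3]@np.linalg.inv(K)@[p[0],p[1],1]; return T[:3,3],d/np.linalg.norm(d)
def plane(c,p,z):
    o,d=ray(c,p); return o+d*(z-o[2])/d[2]
def tri(*cp):
    A=np.zeros((3,3));b=np.zeros(3);rs=[ray(c,p) for c,p in cp]
    for o,d in rs: M=np.eye(3)-np.outer(d,d);A+=M;b+=M@o
    x=np.linalg.solve(A,b); return x,max(np.linalg.norm((np.eye(3)-np.outer(d,d))@(x-o)) for o,d in rs)
def proj(c,X):
    K,T=c; q=K@(T[:3,:3].T@(np.asarray(X,float)-T[:3,3])); return q[:2]/q[2]
def togo(target,yaw=None,R=None):
    "shift (m) and rotvec (deg) in tool axes to reach target TCP"
    s=robot.sense();R0=Ro.from_euler('xyz',s['ee_rot'],degrees=True)
    if R is None: R=Ro.from_euler('xyz',[180,0,yaw],degrees=True)
    return np.round(R0.inv().apply(np.array(target)-s['tcp_pos'])/1000,4),np.round((R0.inv()*R).as_rotvec(degrees=True),1)
E
python3 - <<'E'
from h import *
T=cal('top');S=cal('scene')
for n,a,b in[('w',(347,124),(225,334)),('w',(344,159),(197,305)),('w',(386,158),(161,341)),('w',(389,198),(128,314)),('jarcap',(351,193),(162,270)),('grip',(76,171),(336,122))]:
    x,e=tri((T,a),(S,b)); print(n,x.round(),round(e,1),plane(T,a,30).round())
for p in[(142,111),(269,90),(285,171),(155,191)]: print(plane(T,p,20).round())
im=robot.grab_frame('top'); im2=robot.grab_frame('scene')
a=cv2.resize(im[100:220,315:415],None,fx=4,fy=4,interpolation=cv2.INTER_CUBIC)
b=cv2.resize(im2[250:370,95:265][:,:],None,fx=2.35,fy=4,interpolation=cv2.INTER_CUBIC)
cv2.imwrite('pics/w1.png',np.hstack([a,b]))
E
```

```text
w [ 648. -288.   13.] 1.9 [ 642. -285.   30.]
w [ 555. -274.   15.] 1.5 [ 551. -272.   30.]
w [ 554. -382.   16.] 1.1 [ 551. -378.   30.]
w [ 451. -382.   14.] 1.0 [ 448. -378.   30.]
jarcap [ 458. -275.   66.] 0.3 [ 464. -284.   30.]
grip [517. 369. 127.] 0.2 [537. 400.  30.]
[692. 239.  20.]
[741. -90.  20.]
[ 526. -122.   20.]
[483. 206.  20.]
```

View pics/w1.png

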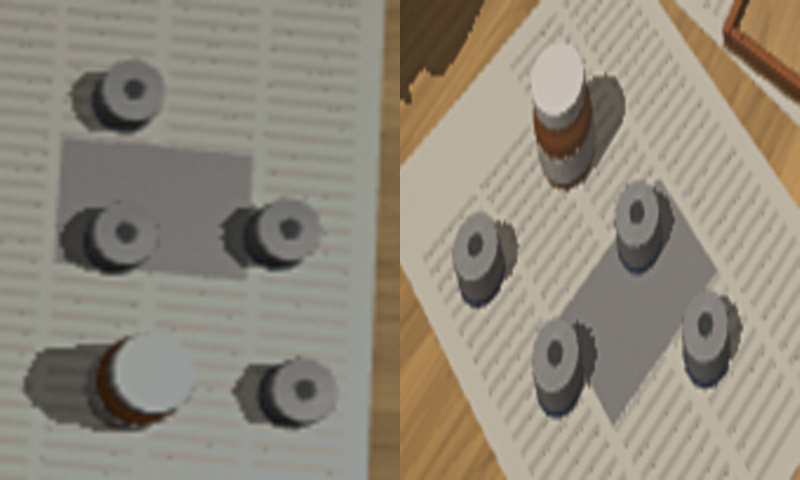

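```bash
python3 - <<'E'
from h import *
T=cal('top');S=cal('scene')
for n,a,b in[('A',(347.4,122.7),(224.9,330.6)),('B',(345.9,157.9),(195.6,302.9)),('C',(386.9,157.2),(160.7,338.2)),('D',(390.6,197.1),(126.6,311.4))]:
    x,e=tri((T,a),(S,b)); print(n,x.round(1),round(e,1),plane(T,a,30).round(1))
ims=[]
im=cv2.resize(robot.grab_frame('top')[80:205,130:295],None,fx=3,fy=3,interpolation=cv2.INTER_CUBIC)
im2=cv2.resize(robot.grab_frame('scene')[105:180,300:375],None,fx=4,fy=5,interpolation=cv2.INTER_CUBIC)
cv2.imwrite('pics/t1.png',np.hstack([im,im2]))
print(togo([635,-332,180],8), robot.sense()['joint_positions'])
E
```

```text
A [ 647.7 -286.2   25.4] 1.5 [ 645.3 -286.2   30. ]
B [ 554.9 -276.3   27.1] 1.2 [ 553.4 -276.5   30. ]
C [ 554.2 -381.    26.3] 1.3 [ 552.6 -380.8   30. ]
D [ 451.4 -382.9   26.5] 0.6 [ 450.6 -382.3   30. ]
(array([ 0.479 , -0.1169,  0.068 ]), array([-0. ,  0. , 12.5])) [63.8850315  22.84436275  2.58144112 88.06209262 -1.07216492 69.15037803
 -2.90259875]
```

View pics/t1.png

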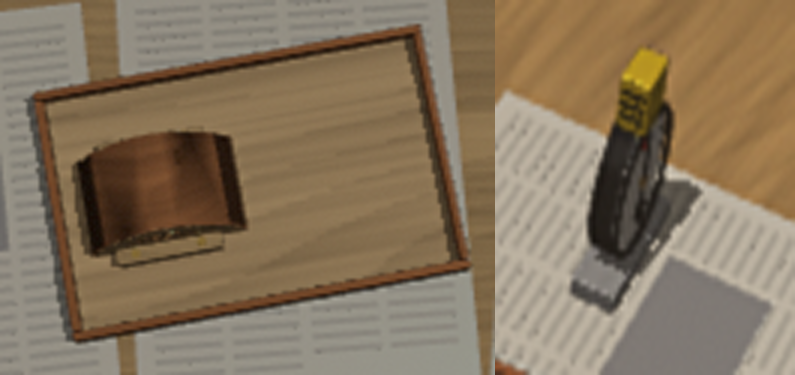

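```bash
python3 -m creep '0.0854 0.506 -0.155 0.097 0 0 12.4;0.0854 0.506 -0.155 0.097 0 0 12.4;0.0854 0.506 -0.155 0.097 0 0 12.4;0.0854 0.506 -0.155 0.097 0 0 12.4;0.0854 0.506 -0.155 0.097 0 0 12.4;0.0854 0.506 -0.155 0.097 0 0 12.4;0.0854 0.506 -0.155 0.097 0 0 12.4;0.0854 0.506 -0.155 0.097 0 0 12.4;0.0854 0.506 -0.155 0.097 0 0 12.4;0.0854 0.506 -0.155 0.097 0 0 12.4;0.0854 0.506 -0.155 0.097 0 0 12.4'
python3 - <<'E'
from h import *
s=robot.sense();print(s['clock'],s['tcp_pos'].round(1),s['ee_rot'].round(1))
W=cal('wrist');im=robot.grab_frame('wrist');cv2.imwrite('pics/wr1.png',im);np.savez('wr1.npz',K=W[0],T=W[1])
print(W[1].round(2).tolist())
for X in[(646.5,-286.2,30),(554,-276.3,30),(553.5,-381,30),(451,-383,30)]: print(proj(W,X).round(1))
c=[plane(cal('top'),p,20) for p in[(141.5,112.2),(269.8,89.2),(285.8,169.2),(155.8,192.5)]]
c=np.array(c); print(c.round(1),c.mean(0).round(1),[np.linalg.norm(c[i]-c[i-1]).round(1) for i in range(4)])
y=(c[0]+c[3]-c[1]-c[2]); print('yaw',np.degrees(np.arctan2(-y[0],y[1]))); x=(c[0]+c[1]-c[2]-c[3]);print(np.degrees(np.arctan2(x[1],x[0])))
E
```

```text
clock: 1.68
tcp_pos: [646.3, -288.1, 151.1]
ee_rot: [179.9, 0.1, 8.0]
contact_force: [-0.4, 0.3, 1.2]
width: 85.2
gripper_force: 0.0
1.675 [ 646.3 -288.1  151.1] [1.799e+02 1.000e-01 8.000e+00]
[[0.14, -0.95, -0.27, 714.93], [-0.99, -0.14, -0.04, -278.99], [0.0, 0.27, -0.96, 276.49], [0.0, 0.0, 0.0, 1.0]]
[249.3 191. ]
[222.6 293.8]
[343.8 309.4]
[322.5 403. ]
[[ 688.8  240.3   20. ]
 [ 743.2  -91.8   20. ]
 [ 530.2 -124.3   20. ]
 [ 479.3  203.7   20. ]] [610.4  57.   20. ] [np.float64(212.7), np.float64(336.4), np.float64(215.4), np.float64(332.0)]
yaw 9.068143689255493
9.285881697365282
```

View pics/wr1.png

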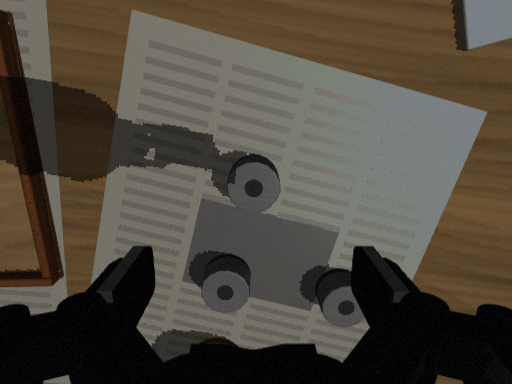

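```bash
python3 - <<'E'
from h import *
T=cal('top');S=cal('scene');w=np.load('wr1.npz');W=(w['K'],w['T'])
P=[]
for n,a,b,c in[('A',(347.4,122.7),(224.9,330.6),(254,187)),('B',(345.9,157.9),(195.6,302.9),(225.5,292)),('C',(386.9,157.2),(160.7,338.2),(345.5,307))]:
    x,e=tri((T,a),(S,b),(W,c)); p=plane(W,c,30);print(n,x.round(1),round(e,1),p.round(1),plane(T,a,30).round(1))
    print(togo([*((p+plane(T,a,30))/2)[:2],24],8))
E
```

```text
A [ 648.2 -287.4   25.4] 2.3 [ 650.2 -289.4   30. ] [ 645.3 -286.2   30. ]
(array([ 0.0021, -0.0012,  0.1274]), array([ 0.1,  0.1, -0.1]))
B [ 554.9 -277.1   27.6] 1.8 [ 556.1 -278.6   30. ] [ 553.4 -276.5   30. ]
(array([-0.0886, -0.0241,  0.1275]), array([ 0.1,  0.1, -0.1]))
C [ 554.4 -381.6   27.4] 1.7 [ 556.  -381.9   30. ] [ 552.6 -380.8   30. ]
(array([-0.1033,  0.0786,  0.1276]), array([ 0.1,  0.1, -0.1]))
```

```bash
python3 -m creep '0.0854 0.003 0 0.06 0 0 0;0.0854 0.003 0 0.11 0 0 0;0.0854 0.003 0 0.127 0 0 0;0.0854 0.003 0 0.127 0 0 0;0.03 0.003 0 0.127 0 0 0;0.03 0.003 0 0.127 0 0 0;0.03 0.003 0 0.127 0 0 0;0.03 0.003 0 0.127 0 0 0;0.03 0.003 0 0.127 0 0 0;0.03 0.003 0 0.127 0 0 0;0.03 0.003 0 0.065 0 0 0;0.03 0.003 0 0.027 0 0 0'
python3 - <<'E'
from h import *
c=np.array([610.4,57,0]);R=Ro.from_euler('z',9.2,degrees=True)
for x in(-62,0,62):
    q=R.apply([x,-86,6])+c; print(q.round(1),togo([q[0],q[1],90],9.2))
E
```

```text
clock: 3.22
tcp_pos: [650.7, -286.8, 126.8]
ee_rot: [179.9, -0.1, 8.0]
contact_force: [0.1, -0.7, -2.1]
width: 40.1
gripper_force: 62.0
[562.9 -37.8   6. ] (array([-0.052 , -0.2589,  0.0363]), array([ 0.1, -0.1, -1.2]))
[624.1 -27.9   6. ] (array([ 0.0099, -0.2601,  0.0365]), array([ 0.1, -0.1, -1.2]))
[685.4 -18.    6. ] (array([ 0.0719, -0.2614,  0.0366]), array([ 0.1, -0.1, -1.2]))
```

```bash
python3 -m creep '0.03 0.072 -0.261 0.0 0 0 -1.2;0.03 0.072 -0.261 0.0 0 0 -1.2;0.03 0.072 -0.261 0.0 0 0 -1.2;0.03 0.072 -0.261 0.0 0 0 -1.2;0.03 0.072 -0.261 0.0 0 0 -1.2;0.03 0.072 -0.261 0.05 0 0 -1.2;0.03 0.072 -0.261 0.08 0 0 -1.2;0.03 0.072 -0.261 0.09 0 0 -1.2;0.03 0.072 -0.261 0.09 0 0 -1.2'
python3 - <<'E'
from h import *
s=robot.sense();print(togo([685.4,-18,30.5],9.2))
W=cal('wrist');im=robot.grab_frame('wrist');cv2.imwrite('pics/wr2.png',im);np.savez('wr2.npz',K=W[0],T=W[1])
E
```

```text
clock: 4.35
tcp_pos: [684.9, -18.9, 34.7]
ee_rot: [180.0, -0.0, 9.2]
contact_force: [1.3, -0.7, -2.5]
width: 40.2
gripper_force: 62.2
(array([ 0.0006, -0.0008,  0.0042]), array([ 0., -0.,  0.]))
```

View pics/wr2.png

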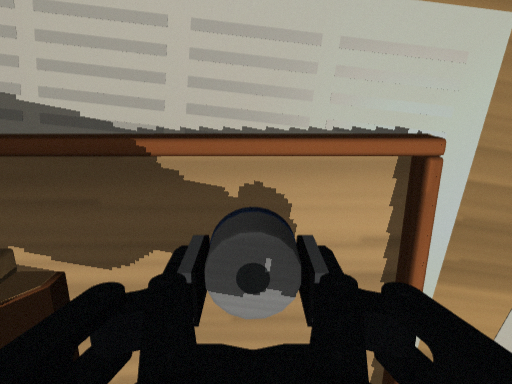

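```bash
python3 -m creep '0.03 0 0 0.004 0 0 0;0.03 0 0 0.0045 0 0 0;0.03 0 0 0.0045 0 0 0'; python3 -m creep '0.065 0 0 0 0 0 0;0.065 0 0 0 0 0 0;0.065 0 0 0 0 0 0;0.065 0 0 -0.04 0 0 0;0.08 0 0 -0.1 0 0 0'
python3 - <<'E'
from h import *
print(togo([555,-277.5,24],9.2),togo([554.3,-381.7,24],9.2),togo([624.1,-28.2,36],9.2))
E
```

```text
clock: 4.78
tcp_pos: [686.3, -18.5, 32.8]
ee_rot: [179.9, -0.2, 9.2]
contact_force: [-2.7, -0.1, 7.6]
width: 39.7
gripper_force: 63.2
clock: 5.4
tcp_pos: [683.0, -18.1, 128.3]
ee_rot: [-180.0, 0.3, 9.3]
contact_force: [1.7, 0.3, 0.6]
width: 79.5
gripper_force: 0.0
(array([-0.1675,  0.2355,  0.105 ]), array([-0. ,  0.3,  0.1])) (array([-0.1849,  0.3382,  0.105 ]), array([-0. ,  0.3,  0.1])) (array([-0.0592,  0.0005,  0.0926]), array([-0. ,  0.3,  0.1]))
```

```bash
python3 -m creep '0.0854 -0.168 0.236 0 0 0 0;0.0854 -0.168 0.236 0 0 0 0;0.0854 -0.168 0.236 0 0 0 0;0.0854 -0.168 0.236 0 0 0 0;0.0854 -0.168 0.236 0 0 0 0;0.0854 -0.168 0.236 0 0 0 0;0.0854 -0.168 0.236 0.06 0 0 0;0.0854 -0.168 0.236 0.095 0 0 0;0.0854 -0.168 0.236 0.105 0 0 0;0.0854 -0.168 0.236 0.105 0 0 0'; python3 -m creep '0.03 0 0 0 0 0 0;0.03 0 0 0 0 0 0;0.03 0 0 0 0 0 0;0.03 0 0 0 0 0 0;0.03 0 0 0 0 0 0;0.03 0 0 0 0 0 0;0.03 0 0 -0.06 0 0 0;0.03 0 0 -0.1 0 0 0'
python3 - <<'E'
from h import *
print(togo([624.1,-28.2,36],9.2))
E
```

```text
clock: 6.65
tcp_pos: [557.6, -277.3, 24.9]
ee_rot: [-180.0, -0.0, 9.3]
contact_force: [0.8, -0.5, 1.1]
width: 85.4
gripper_force: 0.0
clock: 7.65
tcp_pos: [557.1, -278.3, 126.7]
ee_rot: [179.9, -0.1, 9.2]
contact_force: [0.9, 0.4, -2.4]
width: 39.9
gripper_force: 62.0
(array([ 0.1061, -0.2362,  0.0906]), array([ 0.1, -0.1,  0. ]))
```

```bash
python3 -m creep '0.03 0.106 -0.236 0 0 0 0;0.03 0.106 -0.236 0 0 0 0;0.03 0.106 -0.236 0 0 0 0;0.03 0.106 -0.236 0 0 0 0;0.03 0.106 -0.236 0 0 0 0;0.03 0.106 -0.236 0.05 0 0 0;0.03 0.106 -0.236 0.08 0 0 0;0.03 0.106 -0.236 0.09 0 0 0;0.03 0.106 -0.236 0.0935 0 0 0;0.03 0.106 -0.236 0.0935 0 0 0;0.03 0.106 -0.236 0.0935 0 0 0'
```

```text
clock: 9.02
tcp_pos: [624.5, -28.7, 32.6]
ee_rot: [180.0, -0.1, 9.2]
contact_force: [-1.0, -0.3, 1.2]
width: 40.1
gripper_force: 62.4
```

```bash
python3 -m creep '0.065 0 0 0 0 0 0;0.065 0 0 0 0 0 0;0.065 0 0 0 0 0 0;0.065 0 0 -0.04 0 0 0;0.08 0 0 -0.1 0 0 0'
python3 - <<'E'
from h import *
print(togo([555.5,-382,25],9.2),togo([562.9,-38,36],9.2))
E
```

```text
clock: 9.65
tcp_pos: [621.9, -28.1, 130.3]
ee_rot: [-180.0, 0.3, 9.3]
contact_force: [0.9, 0.3, 0.1]
width: 79.3
gripper_force: 0.0
(array([-0.122 ,  0.3387,  0.1056]), array([-0. ,  0.3,  0.1])) (array([-0.0594,  0.0004,  0.0946]), array([-0. ,  0.3,  0.1]))
```

```bash
python3 -m creep '0.0854 -0.123 0.339 0 0 0 0;0.0854 -0.123 0.339 0 0 0 0;0.0854 -0.123 0.339 0 0 0 0;0.0854 -0.123 0.339 0 0 0 0;0.0854 -0.123 0.339 0 0 0 0;0.0854 -0.123 0.339 0 0 0 0;0.0854 -0.123 0.339 0 0 0 0;0.0854 -0.123 0.339 0.06 0 0 0;0.0854 -0.123 0.339 0.095 0 0 0;0.0854 -0.123 0.339 0.107 0 0 0;0.0854 -0.123 0.339 0.107 0 0 0'; python3 -m creep '0.03 0 0 0 0 0 0;0.03 0 0 0 0 0 0;0.03 0 0 0 0 0 0;0.03 0 0 0 0 0 0;0.03 0 0 0 0 0 0;0.03 0 0 0 0 0 0;0.03 0 0 -0.06 0 0 0;0.03 0 0 -0.1 0 0 0'
python3 - <<'E'
from h import *
print(togo([562.9,-38,32],9.2))
E
```

```text
clock: 11.02
tcp_pos: [557.0, -381.8, 24.3]
ee_rot: [-180.0, 0.0, 9.3]
contact_force: [0.0, 0.4, -0.9]
width: 85.4
gripper_force: 0.0
clock: 12.02
tcp_pos: [556.8, -382.7, 126.0]
ee_rot: [179.9, -0.0, 9.2]
contact_force: [1.5, -0.4, -2.9]
width: 40.2
gripper_force: 62.0
(array([ 0.0613, -0.3394,  0.0938]), array([ 0.1, -0. ,  0. ]))
```

```bash
python3 -m creep '0.03 0.061 -0.34 0 0 0 0;0.03 0.061 -0.34 0 0 0 0;0.03 0.061 -0.34 0 0 0 0;0.03 0.061 -0.34 0 0 0 0;0.03 0.061 -0.34 0 0 0 0;0.03 0.061 -0.34 0 0 0 0;0.03 0.061 -0.34 0.05 0 0 0;0.03 0.061 -0.34 0.08 0 0 0;0.03 0.061 -0.34 0.09 0 0 0;0.03 0.061 -0.34 0.0935 0 0 0;0.03 0.061 -0.34 0.0935 0 0 0;0.03 0.061 -0.34 0.0935 0 0 0'; python3 -m creep '0.065 0 0 0 0 0 0;0.065 0 0 0 0 0 0;0.065 0 0 0 0 0 0;0.065 0 0 -0.04 0 0 0;0.08 0 0 -0.1 0 0 0;0.08 0 0 -0.14 0 0 0'
python3 - <<'E'
from h import *
T=cal('top');S=cal('scene')
for a,b in[((76,171),(336,122))]:print(tri((T,a),(S,b)))
# next: view gauge from up, (530,300,270) yaw 9.2
for y in(300,420): print(togo([470,y,290],9.2))
E
```

```text
clock: 13.52
tcp_pos: [562.7, -37.3, 32.2]
ee_rot: [180.0, -0.1, 9.2]
contact_force: [-2.6, -0.7, 6.6]
width: 40.0
gripper_force: 62.6
clock: 14.28
tcp_pos: [563.3, -37.1, 173.5]
ee_rot: [180.0, -0.2, 9.2]
contact_force: [1.4, 0.1, -0.2]
width: 80.0
gripper_force: 0.0
(array([517.44981785, 368.79230561, 126.99417352]), np.float64(0.154140690807344))
(array([-0.0375, -0.3476, -0.1169]), array([ 0. , -0.2,  0. ]))
(array([-0.0182, -0.4661, -0.1169]), array([ 0. , -0.2,  0. ]))
```

```bash
python3 -m creep '0.0854 0.03 -0.14 -0.12 0 0 0;0.0854 0.03 -0.14 -0.12 0 0 0;0.0854 0.03 -0.14 -0.12 0 0 0;0.0854 0.03 -0.14 -0.12 0 0 0;0.0854 0.03 -0.14 -0.12 0 0 0'
cat > snap.py <<'E'
import sys
from h import *
n=sys.argv[1];W=cal('wrist');im=robot.grab_frame('wrist');cv2.imwrite(f'pics/{n}.png',im);np.savez(f'{n}.npz',K=W[0],T=W[1])
E
python3 snap.py p1; python3 -m creep '0.0854 0.0 -0.20 0 0 0 0;0.0854 0.0 -0.20 0 0 0 0;0.0854 0.0 -0.20 0 0 0 0;0.0854 0.0 -0.20 0 0 0 0;0.0854 0.0 -0.20 0 0 0 0;0.0854 0.0 -0.20 0 0 0 0'
python3 snap.py p2; python3 -m creep '0.0854 0.0 -0.08 0 0 0 0;0.0854 0.0 -0.08 0 0 0 0;0.0854 0.0 -0.08 0 0 0 0'
python3 snap.py p3
python3 - <<'E'
from h import *
for n in('p1','p2','p3'):
    w=np.load(n+'.npz');W=(w['K'],w['T']);print(w['K'][0,0],proj(W,[517,369,127]).round())
ims=[cv2.resize(cv2.imread(f'pics/{n}.png'),(400,300),interpolation=cv2.INTER_AREA) for n in('p1','p2','p3')]
cv2.imwrite('pics/c1.png',np.vstack([np.hstack(ims[:2]),np.hstack([ims[2],ims[2]*0])]))
E
```

```text
clock: 14.9
tcp_pos: [569.1, 105.2, 290.3]
ee_rot: [179.9, 0.0, 9.2]
contact_force: [-0.6, -1.7, -0.6]
width: 85.2
gripper_force: 0.0
clock: 15.7
tcp_pos: [538.4, 300.0, 290.0]
ee_rot: [179.9, 0.0, 9.0]
contact_force: [0.3, -0.8, 0.8]
width: 85.6
gripper_force: 0.0
clock: 16.12
tcp_pos: [524.2, 382.3, 290.5]
ee_rot: [180.0, 0.0, 9.3]
contact_force: [0.5, -0.8, 0.4]
width: 85.7
gripper_force: 0.0
332.2109462952943 [-47. 188.]
332.2109462952943 [172. 190.]
332.2109462952943 [265. 189.]
```

View pics/c1.png

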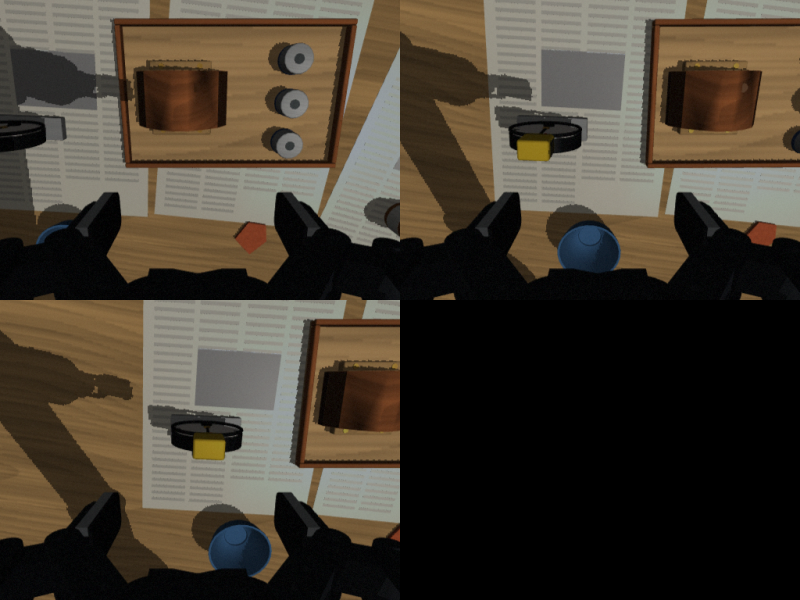

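```bash
python3 - <<'E'
from h import *
C={};c0={}
for n in('p2','p3'):
    im=cv2.imread(f'pics/{n}.png');w=np.load(n+'.npz');C[n]=(w['K'],w['T'])
    h=cv2.cvtColor(im,cv2.COLOR_BGR2HSV);m=cv2.inRange(h,(20,120,100),(35,255,255))
    v=h[...,2][m>0]; m2=cv2.inRange(h,(20,120,int(np.percentile(v,40))),(35,255,255))
    k,l,st,ce=cv2.connectedComponentsWithStats(m);i=1+st[1:,4].argmax()
    cn=max(cv2.findContours((l==i).astype(np.uint8),0,1)[0],key=cv2.contourArea)
    q=cv2.approxPolyDP(cn,3,True)[:,0]; print(n,st[i],q.tolist(),np.percentile(v,[5,25,50,75,95]))
    print(cv2.minAreaRect(cn))
w=np.load('p1.npz');W=(w['K'],w['T']);s=512/400
c=np.array([plane(W,(a*s,b*s),20) for a,b in[(115,20),(356,20),(335,166),(125,166)]])
print(c.round(1),c.mean(0).round(1),[np.linalg.norm(c[i]-c[i-1]).round(1) for i in range(4)])
a=cv2.resize(cv2.imread('pics/p1.png')[15:225,140:470],None,fx=2.4,fy=2.4,interpolation=cv2.INTER_CUBIC)[:504]
cv2.imwrite('pics/pp.png',a)
b=[cv2.resize(cv2.imread(f'pics/{n}.png')[y:y+80,x:x+110],None,fx=3.6,fy=3.6,interpolation=cv2.INTER_CUBIC) for n,x,y in(('p2',130,130),('p3',210,130))]
b=np.hstack(b);a=cv2.resize(a,(490,312));o=np.zeros((600,792,3),np.uint8);o[:288]=b[:,:792];o[288:,:490]=a;cv2.imwrite('pics/c2.png',o)
E
```

```text
p2 [ 150  180   41   26 1004] [[150, 181], [152, 204], [190, 204], [188, 181]] [111. 139. 143. 145. 148.]
((170.0, 192.5), (25.0, 40.0), 90.0)
p3 [248 179  41  26 991] [[249, 179], [248, 202], [286, 203], [287, 180]] [112. 141. 146. 149. 151.]
((268.0, 191.5), (25.0, 40.0), 90.0)
[[ 693.8  240.7   20. ]
 [ 748.   -89.1   20. ]
 [ 537.  -125.7   20. ]
 [ 482.2  208.4   20. ]] [615.2  58.6  20. ] [np.float64(214.1), np.float64(334.2), np.float64(214.1), np.float64(338.6)]
```

View pics/c2.png

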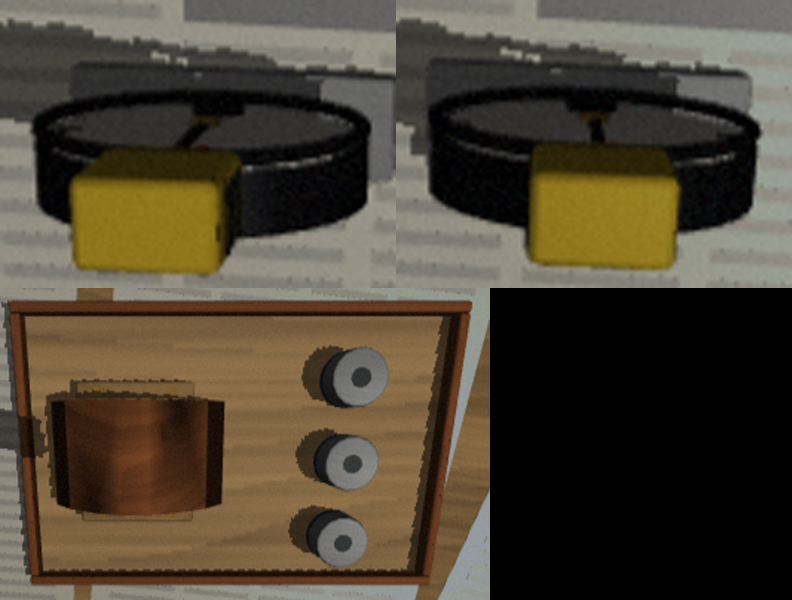

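```bash
python3 - <<'E'
from h import *
C={n:(np.load(n+'.npz')['K'],np.load(n+'.npz')['T']) for n in('p1','p2','p3')}
A=[(152.2,180),(193.3,180.6),(191.7,205.6),(150.8,204.4)];B=[(247.2,177.8),(287.8,178),(288.3,204),(247.2,203)]
X=np.array([tri((C['p2'],a),(C['p3'],b))[0] for a,b in zip(A,B)]);print(X.round(1),X.mean(0).round(1))
T=cal('top');S=cal('scene')
P=np.array([(plane(C['p2'],a,142)+plane(C['p3'],b,142))/2 for a,b in zip(A,B)]);print(P.round(1),P.mean(0).round(1))
for i,j in((1,0),(2,3)): d=P[j]-P[i];print('yaw',np.degrees(np.arctan2(-d[0],d[1])),np.linalg.norm(d))
# tray fused
ct=np.array([612.8,57.8,0]);yw=[]
c=np.array([[693.8,240.7],[748,-89.1],[537,-125.7],[482.2,208.4]]);y=c[0]+c[3]-c[1]-c[2];print('tray yaw',np.degrees(np.arctan2(-y[0],y[1])))
for name,ct in(('wr',[615.2,58.6,0]),):
  R=Ro.from_euler('z',9.2,degrees=True)
  for q,z in(((66,402),42),((70,508),42),((208,402),40),((205,507),40)):
    p=plane(C['p1'],(140+q[0]/1.485,15+(q[1]-288)/1.485),z);print(R.inv().apply(p-ct).round(1))
  # weights check
  for q in((361,377),(352,463),(343,543)):
    p=plane(C['p1'],(140+q[0]/1.485,15+(q[1]-288)/1.485),36);print('w',p.round(1),R.inv().apply(p-ct).round(1))
# block via top view corners (crop/3+(130,80)) lit edges
for q,z in(((92,160),42),((100,250),42),((220,132),40),((232,230),40)):
    p=plane(T,(130+q[0]/3,80+q[1]/3),z);print('top',R.inv().apply(p-np.array([610.4,57,0])).round(1))
E
```

```text
[[524.7 386.7 129.9]
 [529.9 351.  128.7]
 [510.4 348.  141.3]
 [505.3 383.4 140.3]] [517.6 367.3 135. ]
[[527.9 385.2 142. ]
 [533.1 351.  142. ]
 [510.6 348.1 142. ]
 [505.9 383.2 142. ]] [519.4 366.9 142. ]
yaw 8.644173171555575 34.5489367883518
yaw 7.604460897142788 35.427030464677635
tray yaw 9.323717205903401
[ 37.8 126.2  42. ]
[-40.1 127.3  42. ]
[38.1 23.1 40. ]
[-39.5  23.5  40. ]
w [684.3 -19.3  36. ] [ 55.8 -88.   36. ]
w [623.3 -29.1  36. ] [ -6.1 -87.9  36. ]
w [561.  -38.6  36. ] [-69.  -87.3  36. ]
top [ 35.8 126.9  42. ]
top [-41.2 132.9  42. ]
top [40.6 17.8 40. ]
top [-44.2  22.8  40. ]
```

```bash
python3 - <<'E'
from h import *
print(togo([631,385,190],R=Ro.from_euler('xyz',[180,35,9],degrees=True)))
E
```

```text
(array([0.1052, 0.0123, 0.1006]), array([  0.2, -35. ,   0.1]))
```

```bash
python3 -m creep '0.0854 0.06 0.0123 0 0 -10 0;0.0854 0.105 0.0123 0.04 0 -20 0;0.0854 0.105 0.0123 0.08 0 -30 0;0.0854 0.105 0.0123 0.1 0 -35 0;0.0854 0.105 0.0123 0.1 0 -35 0;0.0854 0.105 0.0123 0.1 0 -35 0;0.0854 0.105 0.0123 0.1 0 -35 0'
python3 snap.py p4; python3 - <<'E'
from h import *
w=np.load('p4.npz');W=(w['K'],w['T'])
R=Ro.from_euler('z',8.5,degrees=True)
q=proj(W,R.apply([12,0,62])+[520.5,368,0]);print(q)
x,y=int(q[0])-80,int(q[1])-60
cv2.imwrite('pics/c3.png',cv2.resize(cv2.imread('pics/p4.png')[max(y,0):y+120,x:x+160],None,fx=5,fy=5,interpolation=cv2.INTER_CUBIC));print(x,y)
E
```

```text
clock: 17.05
tcp_pos: [630.5, 387.1, 195.0]
ee_rot: [-179.9, 34.7, 9.3]
contact_force: [0.5, -0.1, 0.1]
width: 85.2
gripper_force: 0.0
[253.42434422 185.14427303]
173 125
```

View pics/c3.png

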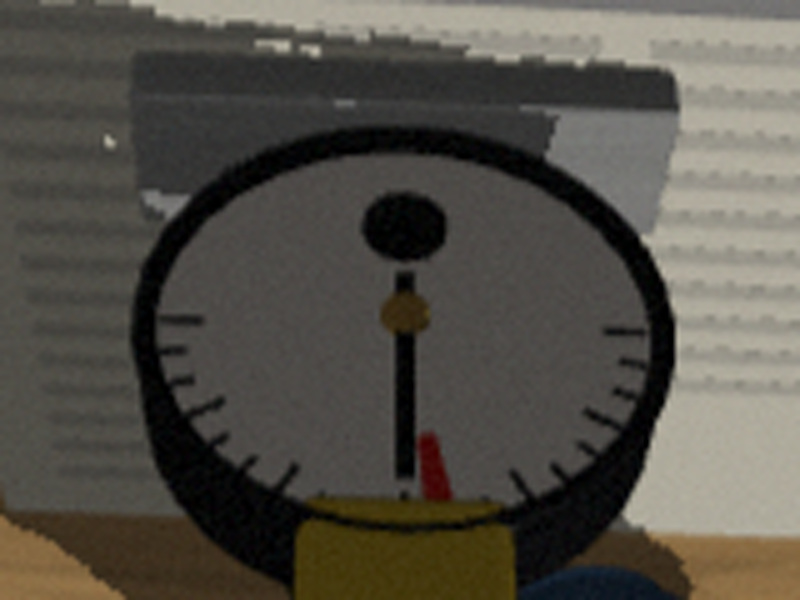

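```bash
python3 - <<'E'
from h import *
w=np.load('p4.npz');W=(w['K'],w['T']);im=cv2.imread('pics/p4.png').astype(int)
R=Ro.from_euler('z',8.5,degrees=True).as_matrix()
def pl(p,off=12.5):
    o,d=ray(W,p);n=R[:,0];c=np.array([520.5,368,62])+off*n;x=o+d*((c-o)@n)/(d@n);return np.array([(x-c)@R[:,1],(x-c)[2]])
m=(im[...,2]>im[...,1]+40)&(im[...,2]>im[...,0]+40)
ys,xs=np.nonzero(m[205:228,250:270]);pts=np.array([pl((x+250,y+205)) for x,y in zip(xs,ys)])
piv=pl((254,187.6));tip=pl((253.9,220.6));print(piv,tip,np.linalg.norm(tip-piv),len(pts))
d=pts-piv;th=np.arctan2(-d[:,0],d[:,1]);print('mark',th.mean(),np.median(th),th.min(),th.max(),'r',np.linalg.norm(d,axis=1).min(),np.linalg.norm(d,axis=1).max())
for p in((258.6,212.4),(260.4,224.6)):
    e=pl(p)-piv;print(np.arctan2(-e[0],e[1]))
e=tip-piv;print('pointer',np.arctan2(-e[0],e[1]))
print(togo([521,368,190],9))
E
```

```text
[-0.51159468  3.34024499] [-0.41510744 39.29647849] 35.956362954396624 55
mark 0.1261801701523484 0.12474259522203053 0.07233993722656676 0.18054325298941712 r 27.21214294961237 39.81589330163112
0.14025418934961276
0.1308626067963129
pointer -0.0026834569025138135
(array([-0.0886,  0.0014,  0.067 ]), array([-0. , 34.7,  0.3]))
```

```bash
python3 -m creep '0.0854 -0.04 0 0 0 10 0;0.0854 -0.07 0 0.02 0 20 0;0.0854 -0.0886 0.0014 0.05 0 30 0;0.0854 -0.0886 0.0014 0.067 0 34.7 0.5;0.0854 -0.0886 0.0014 0.067 0 34.7 0.5;0.0854 -0.0886 0.0014 0.067 0 34.7 0.5'
python3 - <<'E'
from h import *
w=cal('wrist');im=robot.grab_frame('wrist');h=cv2.cvtColor(im,cv2.COLOR_BGR2HSV);m=cv2.inRange(h,(20,120,60),(35,255,255))
k,l,st,ce=cv2.connectedComponentsWithStats(m);i=1+st[1:,4].argmax();x,y,a,b,_=st[i];print(st[i])
print(robot.sense()['ee_rot'],plane(w,(x,y),142).round(1),plane(w,(x+a,y+b),142).round(1),[proj(w,Ro.from_euler('z',8.5,degrees=True).apply(v)+[521,368,142]).round(1) for v in([-12,-18,0],[-12,18,0],[12,18,0],[12,-18,0])])
print(togo([521,368,128],8.5))
E
```

```text
clock: 17.85
tcp_pos: [522.8, 368.2, 188.8]
ee_rot: [179.9, 0.1, 8.7]
contact_force: [0.5, 0.1, -0.2]
width: 85.5
gripper_force: 0.0
[ 219  214   64   39 2169]
[1.79929257e+02 1.31958113e-01 8.67276539e+00] [528. 387. 142.] [510.3 348.1 142. ] [array([282.9, 250.5]), array([219.4, 250.2]), array([218.4, 210.1]), array([284.2, 210.4])]
(array([-0.0021, -0.0002,  0.0604]), array([0.1, 0.1, 0.2]))
```

```bash
python3 -m creep '0.0854 -0.0028 0 0.04 0 0 0;0.0854 -0.0028 0 0.06 0 0 0;0.0854 -0.0028 0 0.0605 0 0 0;0.0854 -0.0028 0 0.0605 0 0 0;0.025 -0.0028 0 0.0605 0 0 0;0.025 -0.0028 0 0.0605 0 0 0;0.025 -0.0028 0 0.0605 0 0 0;0.025 -0.0028 0 0.0605 0 0 0;0.025 -0.0028 0 0.0605 0 0 0;0.025 -0.0028 0 0.0605 0 0 0'
```

```text
clock: 19.15
tcp_pos: [517.8, 367.7, 127.0]
ee_rot: [179.9, 0.2, 8.8]
contact_force: [0.7, 1.3, 5.8]
width: 35.3
gripper_force: 61.2
```

```bash
python3 -m creep '0.025 0 0 -0.02 0 0 0;0.025 0 0 -0.06 0 0 0;0.025 0 0 -0.11 0 0 0;0.025 0 0 -0.11 0 0 0;0.025 0 0 -0.11 0 0 0'
python3 - <<'E'
from h import *
print(togo([602,134.5,210],9.3))
W=cal('wrist');print(proj(W,robot.sense()['tcp_pos']))
E
```

```text
clock: 19.77
tcp_pos: [517.3, 366.4, 235.0]
ee_rot: [179.7, 0.4, 8.8]
contact_force: [-0.3, 0.3, -4.8]
width: 35.5
gripper_force: 60.5
(array([0.0486, 0.242 , 0.0257]), array([ 0.3,  0.4, -0.5]))
[251.08632688 269.47365841]
```

```bash
python3 -m creep '0.025 0.01 0.05 0 0 0 0;0.025 0.02 0.1 0 0 0 0;0.025 0.03 0.15 0 0 0 0;0.025 0.04 0.2 0 0.2 0.4 -0.5;0.025 0.0486 0.23 0 0.2 0.4 -0.5;0.025 0.0486 0.242 0 0.2 0.4 -0.5;0.025 0.0486 0.242 0.02 0.2 0.4 -0.5;0.025 0.0486 0.242 0.026 0.2 0.4 -0.5;0.025 0.0486 0.242 0.026 0.2 0.4 -0.5;0.025 0.0486 0.242 0.026 0.2 0.4 -0.5;0.025 0.0486 0.242 0.026 0.2 0.4 -0.5'
python3 snap.py p5
python3 - <<'E'
from h import *
print(togo([602,134.5,193.5],9.3))
S=cal('scene');s=robot.sense();q=proj(S,s['tcp_pos']-[0,0,100]).astype(int);print(q)
a=cv2.resize(cv2.imread('pics/p5.png'),(400,300));
f=robot.grab_frame('scene')[q[1]-50:q[1]+50,q[0]-66:q[0]+67];b=cv2.resize(f,(400,300),interpolation=cv2.INTER_CUBIC)
f=robot.grab_frame('top')[80:205,100:300];d=cv2.resize(f,(400,250),interpolation=cv2.INTER_CUBIC)
o=np.zeros((600,800,3),np.uint8);o[:300,:400]=a;o[:300,400:]=b;o[300:550,:400]=d
o[300:,400:]=cv2.resize(cv2.imread('pics/p5.png')[100:250,150:350],(400,300),interpolation=cv2.INTER_CUBIC);cv2.imwrite('pics/c4.png',cv2.convertScaleAbs(o,alpha=1.4))
E
```

```text
clock: 21.15
tcp_pos: [603.2, 136.1, 211.3]
ee_rot: [-179.9, -0.2, 9.3]
contact_force: [0.0, 0.3, -4.2]
width: 35.6
gripper_force: 61.0
(array([-0.0015,  0.0013,  0.0177]), array([-0. , -0.2, -0. ]))
[317 182]
```

View pics/c4.png

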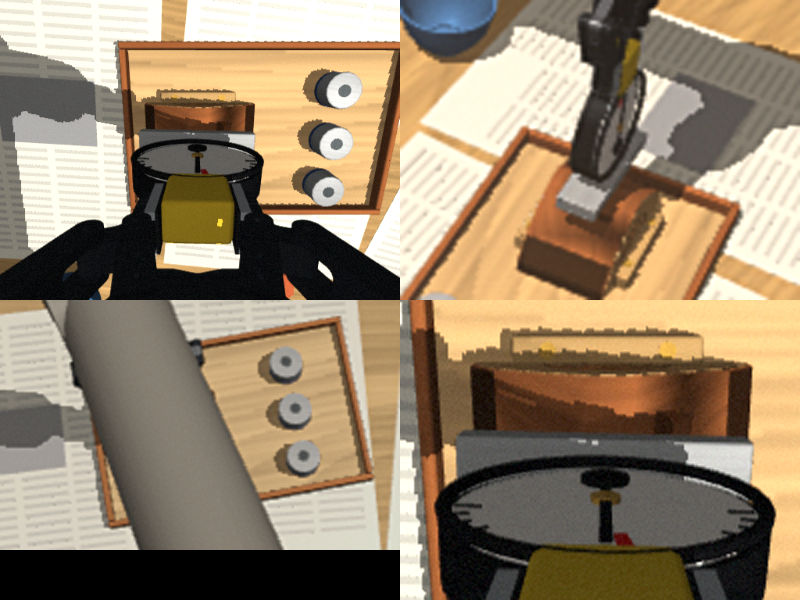

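```bash
python3 - <<'E'
from h import *
w=np.load('p5.npz');W=(w['K'],w['T']);R=Ro.from_euler('z',9.3,degrees=True)
o=np.array([603.2,136.1,0])
f=[R.inv().apply(plane(W,p,98)-o) for p in((178.5,167),(326,169.5))]
b=[R.inv().apply(plane(W,p,z)-o) for p,z in(((197.5,135),42),((314,134.5),40))]
print('foot',np.round(f,1));print('block',np.round(b,1))
print('foot mid y',(f[0][1]+f[1][1])/2,'crown y',(b[0][1]-51+b[1][1]+53)/2)
E
```

```text
foot [[ 21.2  53.8  98. ]
 [ 19.5 -54.2  98. ]]
block [[ 38.7  48.2  42. ]
 [ 39.1 -54.6  40. ]]
foot mid y -0.18816924216232422 crown y -2.2145386488486167
```

```bash
python3 -m creep '0.025 -0.003 0.002 0.005 0 -0.1 0;0.025 -0.003 0.002 0.011 0 -0.1 0;0.025 -0.003 0.002 0.0145 0 -0.1 0;0.025 -0.003 0.002 0.016 0 -0.1 0;0.025 -0.003 0.002 0.016 0 -0.1 0;0.025 -0.003 0.002 0.016 0 -0.1 0'; python3 -m creep '0.025 0 0 0.001 0 0 0;0.025 0 0 0.001 0 0 0;0.025 0 0 0.001 0 0 0'
```

```text
clock: 22.05
tcp_pos: [600.5, 133.3, 194.8]
ee_rot: [-180.0, -0.0, 9.3]
contact_force: [-0.1, 0.6, -3.3]
width: 35.1
gripper_force: 61.1
clock: 22.42
tcp_pos: [600.5, 133.3, 193.8]
ee_rot: [-180.0, -0.0, 9.3]
contact_force: [0.7, 0.2, -3.1]
width: 35.5
gripper_force: 61.3
```

```bash
python3 -m creep '0.025 0 0 0.001 0 0 0;0.025 0 0 0.001 0 0 0;0.025 0 0 0.001 0 0 0'
```

```text
clock: 22.8
tcp_pos: [600.8, 133.4, 193.6]
ee_rot: [-179.9, -0.1, 9.3]
contact_force: [-1.3, -0.5, 4.0]
width: 35.6
gripper_force: 61.8
```

```bash
python3 -m creep '0.025 0 0 0 0 0 0;0.025 0 0 0 0 0 0;0.025 0 0 0 0 0 0;0.025 0 0 0 0 0 0' ; python3 -m creep '0.025 0 -0.0022 -0.0001 -1 0 0;0.025 0 -0.0044 -0.0003 -2 0 0;0.025 0 -0.0067 -0.0003 -3 0 0;0.025 0 -0.0089 -0.0004 -4 0 0;0.025 0 -0.0111 -0.0004 -5 0 0;0.025 0 -0.0133 -0.0003 -6 0 0;0.025 0 -0.0156 -0.0003 -7 0 0;0.025 0 -0.0178 -0.0002 -8 0 0;0.025 0 -0.0178 -0.0002 -8 0 0;0.025 0 -0.0178 -0.0002 -8 0 0'
python3 -m creep '0.025 0 0 0 0 0 0;0.025 0 0 0 0 0 0;0.025 0 0 0 0 0 0;0.025 0 0 0 0 0 0;0.025 0 0 0 0 0 0;0.025 0 0 0 0 0 0;0.025 0 0 0 0 0 0;0.025 0 0 0 0 0 0;0.025 0 0 0 0 0 0'
python3 snap.py p6
python3 - <<'E'
from h import *
print(robot.sense()['ee_rot'])
S=cal('scene');s=robot.sense();q=proj(S,s['tcp_pos']-[0,0,90]).astype(int)
f=robot.grab_frame('scene')[q[1]-40:q[1]+40,q[0]-53:q[0]+53];b=cv2.resize(f,(795,600),interpolation=cv2.INTER_CUBIC)[:, 200:600]
a=cv2.resize(cv2.imread('pics/p6.png')[125:245,210:290],(400,600),interpolation=cv2.INTER_CUBIC)
cv2.imwrite('pics/c5.png',cv2.convertScaleAbs(np.hstack([a,b]),alpha=1.5))
E
```

```text
clock: 23.3
tcp_pos: [600.8, 133.4, 193.6]
ee_rot: [-179.9, -0.1, 9.3]
contact_force: [-1.0, -0.4, 6.0]
width: 35.0
gripper_force: 62.0
clock: 24.55
tcp_pos: [597.9, 151.1, 193.8]
ee_rot: [172.0, -0.1, 9.3]
contact_force: [-0.6, -0.2, 5.0]
width: 35.4
gripper_force: 62.0
clock: 25.68
tcp_pos: [597.9, 151.2, 193.8]
ee_rot: [172.1, -0.1, 9.3]
contact_force: [-1.3, 0.1, 6.2]
width: 34.9
gripper_force: 62.0
[ 1.72059908e+02 -9.05147186e-02  9.28901069e+00]
```

View pics/c5.png

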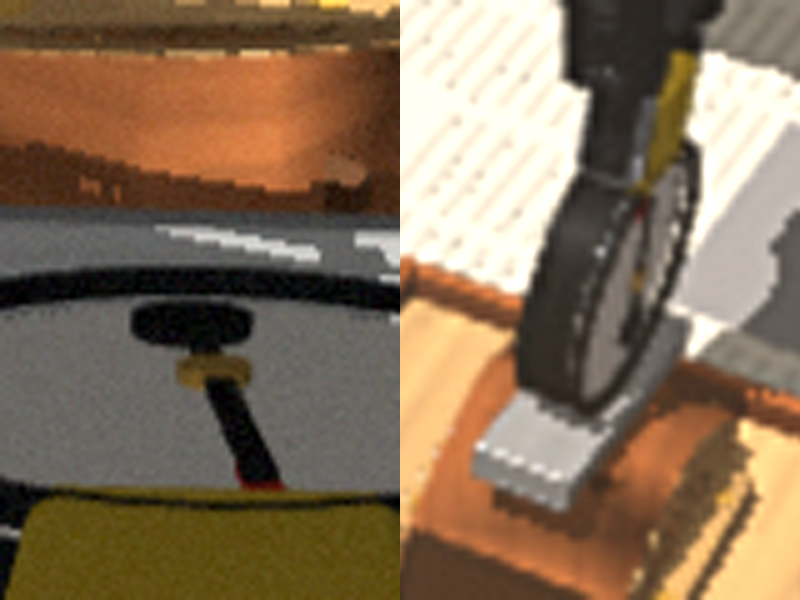

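```bash
python3 -m creep '0.025 0 0 -0.0003 0 0 0;0.025 0 0 -0.0003 0 0 0;0.025 0 0 -0.0003 0 0 0;0.025 0 0 -0.0003 0 0 0;0.025 0 0 -0.0003 0 0 0;0.025 0 0 -0.0003 0 0 0'; python3 - <<'E'
from h import *
f=[]
for i in range(6): robot.grab_frame('wrist'); f.append(robot.sense()['contact_force'][2])
print(np.round(f,1))
im=robot.grab_frame('wrist').astype(int)
for y in range(212,226):
    r=im[y,245:275]; red=np.nonzero((r[:,2]>r[:,1]+18)&(r[:,2]>r[:,0]+18)&(r[:,1]<45))[0]+245; dk=np.nonzero(r.max(1)<35)[0]+245
    print(y,red.tolist(),dk.tolist())
E
```

```text
clock: 26.52
tcp_pos: [597.9, 151.1, 193.8]
ee_rot: [172.1, -0.1, 9.3]
contact_force: [-0.7, 0.1, 5.9]
width: 35.3
gripper_force: 62.0
[5.4 5.5 5.3 6.  5.5 5.2]
212 [] [255, 256, 257, 258, 259, 260, 261]
213 [] [256, 257, 258, 259, 260, 261, 262]
214 [] [256, 257, 258, 259, 260, 261, 262]
215 [] [256, 257, 258, 259, 260, 261, 262, 263]
216 [] [257, 258, 259, 260, 261, 262, 263]
217 [] [257, 258, 259, 260, 261, 262, 263, 264]
218 [] [257, 258, 259, 260, 261, 262, 263, 264]
219 [257] [258, 259, 260, 261, 262, 263, 264, 265]
220 [257] [258, 259, 260, 261, 262, 263, 264, 265]
221 [258, 259, 260, 262, 263, 264, 265, 266] [259, 260, 261, 262]
222 [258, 259, 260, 261, 262, 263, 264, 265, 266] []
223 [262, 263] []
224 [] []
225 [] [245, 246, 247, 248, 249, 250, 251, 253, 254, 256, 259, 260, 261, 262, 263, 264, 265, 266, 267, 268, 269, 270, 271, 273, 274]
```

```bash
python3 -m creep '0.025 0 0 -0.0003 0 0 0;0.025 0 0 -0.0005 0 0 0;0.025 0 0 -0.0005 0 0 0;0.025 0 0 -0.0005 0 0 0;0.025 0 0 -0.0005 0 0 0;0.025 0 0 -0.0005 0 0 0;0.025 0 0 -0.0005 0 0 0;0.025 0 0 -0.0005 0 0 0'; python3 - <<'E'
from h import *
f=[]
for i in range(6): robot.grab_frame('wrist'); f.append(robot.sense()['contact_force'][2])
print(np.round(f,1),robot.sense()['tcp_pos'],robot.sense()['ee_rot'])
E
```

```text
clock: 27.88
tcp_pos: [597.6, 151.0, 193.8]
ee_rot: [172.1, -0.0, 9.3]
contact_force: [0.4, 0.5, 4.9]
width: 35.3
gripper_force: 62.0
[5.2 5.6 4.4 5.1 4.6 5.3] [597.6199092  151.03377008 193.7604859 ] [ 1.72052900e+02 -3.44540674e-02  9.28415592e+00]
```

```bash
python3 -m creep '0.025 0 0 -0.0004 0 0 0;0.025 0 0 -0.0008 0 0 0;0.025 0 0 -0.0008 0 0 0;0.025 0 0 -0.0008 0 0 0;0.025 0 0 -0.0008 0 0 0;0.025 0 0 -0.0008 0 0 0;0.025 0 0 -0.0008 0 0 0;0.025 0 0 -0.0008 0 0 0'; python3 - <<'E'
from h import *
f=[]
for i in range(6): robot.grab_frame('wrist'); f.append(robot.sense()['contact_force'][2])
print(np.round(f,1),robot.sense()['tcp_pos'],robot.sense()['ee_rot'])
E
```

```text
clock: 29.18
tcp_pos: [596.9, 150.9, 193.9]
ee_rot: [172.0, 0.1, 9.3]
contact_force: [0.7, 0.6, -2.7]
width: 35.6
gripper_force: 61.2
[-2.6 -2.  -2.3 -3.2 -3.3 -3.5] [596.87905553 150.94338129 193.97540438] [1.72038926e+02 7.61068718e-02 9.27442635e+00]
```

```bash
python3 -m creep '0.025 0 0 0.0004 0 0 0;0.025 0 0 0.0004 0 0 0;0.025 0 0 0.0004 0 0 0;0.025 0 0 0.0004 0 0 0;0.025 0 0 0.0004 0 0 0;0.025 0 0 0.0004 0 0 0;0.025 0 0 0.0004 0 0 0;0.025 0 0 0.0004 0 0 0'; python3 - <<'E'
from h import *
f=[]
for i in range(6): robot.grab_frame('wrist'); f.append(robot.sense()['contact_force'][2])
print(np.round(f,1),robot.sense()['tcp_pos'],robot.sense()['ee_rot'])
E
```

```text
clock: 30.48
tcp_pos: [597.4, 150.9, 193.9]
ee_rot: [172.0, -0.0, 9.3]
contact_force: [-1.5, 0.2, -3.0]
width: 35.4
gripper_force: 61.3
[-3.2 -2.4 -3.7 -2.  -2.8 -4.6] [597.4490577  150.92771914 193.96712706] [ 1.72043120e+02 -3.13138114e-03  9.27316915e+00]
```

Barely touching, if at all, so lower a little further.

```bash
python3 -m creep '0.025 0 0 0.0004 0 0 0;0.025 0 0 0.0004 0 0 0;0.025 0 0 0.0004 0 0 0;0.025 0 0 0.0004 0 0 0;0.025 0 0 0.0004 0 0 0;0.025 0 0 0.0004 0 0 0'; python3 - <<'E'
from h import *
f=[]
for i in range(6): robot.grab_frame('wrist'); f.append(robot.sense()['contact_force'][2])
print(np.round(f,1),robot.sense()['tcp_pos'],robot.sense()['ee_rot'])
E
```

```text
clock: 31.52
tcp_pos: [597.6, 151.0, 193.9]
ee_rot: [172.0, -0.0, 9.3]
contact_force: [-0.6, 0.6, 1.1]
width: 35.6
gripper_force: 61.6
[0.2 1.2 1.6 1.8 0.8 1.4] [597.54976313 150.97398502 193.82380578] [ 1.72047605e+02 -2.35212289e-02  9.27772191e+00]
```

```bash
python3 - <<'E'
from h import *
im=robot.grab_frame('wrist').astype(int)
for y in range(218,224):
    r=im[y,245:275]; red=np.nonzero((r[:,2]>r[:,1]+18)&(r[:,2]>r[:,0]+18)&(r[:,1]<45))[0]+245; dk=np.nonzero(r.max(1)<35)[0]+245
    print(y,red.tolist(),dk.tolist())
s=robot.sense();print(s['contact_force'],abs(np.array(s['dq'])).max())
print(robot.job_done())
E
```

```text
218 [] [258, 259, 260, 261, 262, 263, 264]
219 [257] [258, 259, 260, 261, 262, 263, 264, 265]
220 [257, 258] [258, 259, 260, 261, 262, 263, 264, 265]
221 [258, 261, 262, 263, 264, 265] [259, 260, 261, 262]
222 [258, 259, 260, 261, 262, 263, 264, 265, 266] []
223 [262, 266] []
[-1.28690664  0.29650885  1.51267776] 0.07697765454356457
the job is handed in; nothing more can be done
None
```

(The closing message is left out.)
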